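Find the hidden lid release and reset the tripped breaker

TASK

The site power distributor has tripped: feel along the rail in front of its black lid for the flush push release (of the three sunk squares one gives, the other two are dead plugs that look the same) and press it, so that the lid springs up by itself. Then push the breaker button that has popped out, under the lid, fully back in. Do not lean hard on anything, do not grip or push the opened lid, leave it standing open, and leave everything else where it is.

Things in the scene. Friction and masses are not known exactly. Their poses are not given: they have to be found in the camera images.
- box: Site power distributor, fixed: yellow sides, grey top, black rubber corners; 270 mm deep (x) by 420 wide (y) by 170 high. Origin: centre of its underside, on the bench; z up, -x side towards the robot, three capped outlets on its +x face. The top is flat, 170 mm up; the black lid is set flush in it, x -60 to +60 mm, y -105 to +105 mm. A loose tape roll stands on the top at the -y end.
- rail (a point): Centre of the middle square of the latch rail, the strip of the box's top on the -x side of the lid; axes as the box, 87.5 mm in -x of its centre, 168 mm up. Three grey 44 x 44 mm squares in 46 mm openings, sunk 2 mm below the top, at y = -65, 0, +65 mm from here. One is the spring push release, two are rigid plugs; which is which changes and they look alike.
- breaker_row (a point): On the aluminium floor of the bay under the lid, at the middle breaker; axes as the box, 15 mm in -x of its centre, 144 mm up (26 mm below the top). Three breaker buttons stand in a row at y = -55, 0, +55 mm from here; one, any of them, has popped out.
- catch (a joint): Travel of the push release, m: 0 up, 0.006 fully pressed. It moves straight down against a spring, from about 2 N to 5 N, and frees the lid at about 4 mm. It springs back when let go.
- lid_hinge (a joint): Angle of the lid, rad: 0 shut and flush with the top, 1.85 wide open. Once freed it is swung up by a weak spring in 1 to 2 s and stays open.
- lid: Black ribbed lid, 118 x 207 x 8 mm, flush with the top when shut. Origin on its hinge line at its far (+x) edge, 60 mm in +x from the box's centre and 166 mm above the box's underside; the shut lid extends in -x of this point. Open, it stands up at the far side and leans back.
- breaker (a joint): Travel of the popped breaker button, m: 0 popped out, 0.008 fully in. It moves straight down against about 3.5 N of friction and stays where it is left.
- breaker_top (a point): Centre of the top face of the popped breaker button: white, 16 mm across with a red band, under the lid at one of the three breaker places. Popped out its top lies 10 mm below the top of the box, fully in 18 mm below, level with the two others.
- tape: Roll of black tape, 68 mm across, 24 mm high, loose on the top of the box; origin in the centre of its underside. A bystander.
- screwdriver: Screwdriver lying on the bench to the robot's right. A bystander.
- screws: Clear screw jar with a steel cap, 70 mm across, 85 mm high, on the bench to the robot's left. A bystander.
- mug: Blue mug, 82 mm across, 95 mm high, on the bench to the robot's right. A bystander.
- plug: Blue and grey industrial plug, 150 mm long, 62 mm high, lying on the bench to the robot's left. A bystander.
- tape_measure: Yellow and black tape measure, 72 x 36 x 66 mm, on the bench to the robot's right. A bystander.

How it is judged:
By the outcome, as a careful person would: the job done as asked, in the order asked, and still so for the second after the job is handed in, with the robot touching nothing.
It also fails if it takes over 58 s, if anything falls off the work surface, if the arm or the gripper's body presses on something with over 40 N, if the wrist force passes 120 N, or if a joint passes its speed limit or range.

ROBOT

A 6-joint arm with a two-finger parallel gripper is mounted at the origin on the work surface. World frame = base frame: x ahead of the robot, y to its left, z up, the work surface at z = 0. Lengths are in mm, angles in rad, forces in N, time in s.
With the tool pointing down it reaches from about 275 to 750 mm from the base axis. Payload 10.2 kg.
Tool frame: the origin (TCP) lies between the finger pads; the fingertips stand 11 mm ahead of it and the grasp point (between the pads) lies 8 mm behind it; z points along the fingers, y is the line along which they close (so a half turn about z gives the same grasp; the last joint's range is limited). The gripper opens to 85 mm and grips with 20 to 120 N. Pads are 22 mm wide; open, the fingers measure 114 mm over their backs; the gripper's body (76 mm by 85 mm) begins 54 mm behind the grasp point. The pads swing forward as they close: fully open they stand 13 mm farther back than shut.
Start: joints at [1.093, 0.313, 1.498, -0, 1.331, -0.223], TCP at [132.34, 508.053, 242.294] pointing down, gripper open.
Joint ranges: [-2.94, 2.94], [-0.97, 2.17], [0.19, 2.56], [-1.23, 4.37], [0.02, 3.11], [-2.88, 2.88]. Speed limits (rad/s): [2.39, 2.39, 3.01, 3.14, 3.14, 3.14].

INTERFACE

Orientations are given as a unit quaternion [w, x, y, z].
In Python, from rig import sense, eyes, finish_job gives the robot as it stands.
- The arm moves only by the shell command python3 -m jog 'ROWS' [FORCE]. ROWS is JSON, a list of rows, each a list of 7 numbers: the shift along the tool's x, y, z in m, then the turn, a rotation vector about the tool's x, y, z in rad, then the finger opening in m, from 0 to 0.0854. In form: [[dx, dy, dz, rx, ry, rz, gripper], ...]. A call has 1 to 5 rows; each row shifts and turns the commanded pose from where the row before left it, along the tool's axes as they then stand; what a row does not reach is not made up. A row lasts 1/10 s, in which the tool goes at most 50 mm and 8.59 degrees, less where a joint would pass 70% of its speed; a pose out of reach is approached as far as the arm can. A call is refused whole if a number of a shift passes 0.05 or a number of a turn 0.15, either way. A call with a gripper value outside its range is refused whole. The fingers move at their own pace and stop on an object; FORCE is the grip in N (left out, the last holds). Time passes only in rows, so rows that do not move let the fingers close. It gives the time, the measured TCP pose, the force, the opening and the grip force at its end, in the units of the state.
- sense(): the state, without advancing time (a new reading comes with each control period).
- eyes.capture(name): name is "scene" or "side" or "wrist"; returns the picture (480x640x3 uint8, red, green, blue); there is no depth.
- eyes.calibration(name): a dict with "fx", "fy", "cx", "cy" (pixels), "cam_to_world" (4x4, takes a point from camera to world coordinates); the wrist camera has in their place "mount" (4x4, takes a point from camera to tool coordinates, whose origin is the TCP and whose axes are the flange's). Camera axes: x right, y down, z forward; pixel columns grow to the right and rows downward; lengths in mm; the calibration is good to about 2 mm. The wrist camera is an equidistant fisheye: a pixel r from the principal point sees the ray r / f radians off the axis. A picture is of the moment at which its call begins: read the wrist's pose just before it. calibration takes no time and is no camera call.
- finish_job(): hands the job in; it is judged then, once.
The state is a dict: "time_s": time; "joints": joint angles; "dq": joint speeds; "tau": joint torques, N m; "eef_pos": TCP position; "ee_rot": TCP orientation; "force": force on the tool from outside, world axes, zero at the start; "wrist_torque": the same for the moment, N m; "grip_width": opening from 0.0 (shut) to 1.0 (fully open); "grip_force": force on a finger pad.
Only numpy, scipy, OpenCV 4.12 (cv2) and the standard library are available. Lean on these libraries where they do the work, as an engineer would, in place of code of your own. Each camera call takes 0.05 s, during which the arm holds its last target. There are 200 camera calls.

## Working session

There is one attempt and no reset: what is moved stays moved. The work goes in short steps, Python scripts to look and compute and a shell command to move; the robot and the scene stay as the last step left them, time stands still between calls to the robot, and variables do not carry over. Pictures are saved under pics/ and viewed, at most 10 in all, crops included, and the job is handed in when it is done.

```bash
mkdir -p pics; ls; python3 - <<'E'
from rig import sense, eyes
import cv2
s=sense(); print(s)
for n in ("scene","side"):
    im=eyes.capture(n); cv2.imwrite(f"pics/{n}0.png",im[:,:,::-1])
    print(n,eyes.calibration(n))
print(eyes.calibration("wrist"))
E
```

```text
pics
{'time_s': 0.0, 'joints': array([ 1.09260466e+00,  3.13467488e-01,  1.49845573e+00,  8.75578653e-06,
        1.33102402e+00, -2.23445867e-01]), 'dq': array([ 1.21303977e-03,  1.41091522e-03, -3.91025563e-04,  1.90585531e-03,
        1.00355840e-05, -7.91302189e-04]), 'tau': array([ 5.95905226e-05, -4.12265503e+01, -2.59740973e+01, -1.68008373e-04,
        4.10820998e-03,  6.10389384e-05]), 'eef_pos': array([132.21260168, 507.81655222, 241.71910965]), 'ee_rot': array([-2.36755488e-04,  1.27029771e-01,  9.91898674e-01, -6.34577279e-04]), 'force': array([0.49519778, 0.14337128, 0.03513118]), 'wrist_torque': array([-0.04514113,  0.04470324,  0.0924191 ]), 'grip_force': 0.0, 'grip_width': 1.0026898520746494}
scene {'fx': 615.0594234947163, 'fy': 615.0594234947163, 'cx': 331.2311062866364, 'cy': 237.8041283278356, 'cam_to_world': array([[ 6.61062679e-01,  5.32539393e-01, -5.28581053e-01,
         1.32725004e+03],
       [ 7.50325445e-01, -4.71811517e-01,  4.63039544e-01,
        -6.85460479e+02],
       [-2.80383087e-03, -7.02705976e-01, -7.11474842e-01,
         1.19386504e+03],
    
[... 297 characters left out ...]
.08320621e-01, -7.07083455e-01,  6.75748108e-01,
        -1.13400718e+03],
       [ 8.66423728e-03, -6.92213213e-01, -7.21641045e-01,
         1.35463134e+03],
       [ 0.00000000e+00,  0.00000000e+00,  0.00000000e+00,
         1.00000000e+00]])}
{'fx': 371.64829954431775, 'fy': 371.64829954431775, 'cx': 316.1447162854091, 'cy': 240.3949467542706, 'mount': array([[-7.27468572e-04, -9.51790940e-01, -3.06746603e-01,
         7.78736753e+01],
       [ 9.99999308e-01, -4.08732749e-04, -1.10332091e-03,
         4.84521024e-01],
       [ 9.24753467e-04, -3.06747193e-01,  9.51790578e-01,
        -1.31342946e+02],
       [ 0.00000000e+00,  0.00000000e+00,  0.00000000e+00,
         1.00000000e+00]])}
```

View pics/scene0.png

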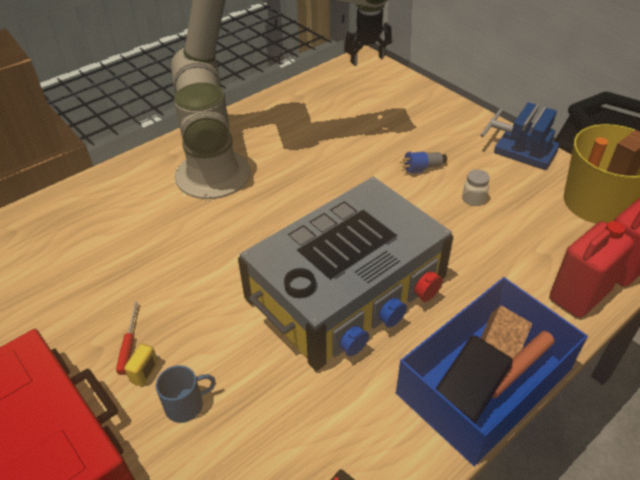

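View pics/side0.png

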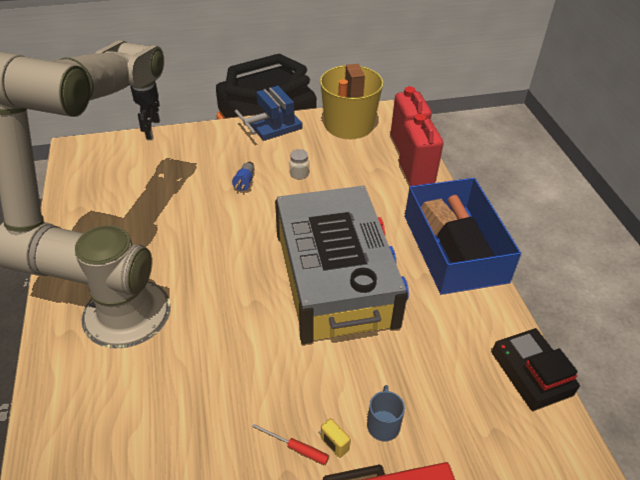

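The scene view shows the box with its squares near (301,235), (322,222) and (344,210). In the side view they are near (300,228), (305,244) and (309,261). I'll enlarge both in one picture.

```bash
python3 - <<'E'
import cv2, numpy as np
a=cv2.imread("pics/scene0.png")[170:320,235:435]; b=cv2.imread("pics/side0.png")[180:330,250:450]
m=np.vstack([cv2.resize(a[0:130],None,fx=4,fy=4,interpolation=cv2.INTER_CUBIC)])
cv2.imwrite("pics/a.png",m); cv2.imwrite("pics/b.png",cv2.resize(b,None,fx=4,fy=4,interpolation=cv2.INTER_CUBIC))
E
```

```text
(no output)
```

View pics/a.png

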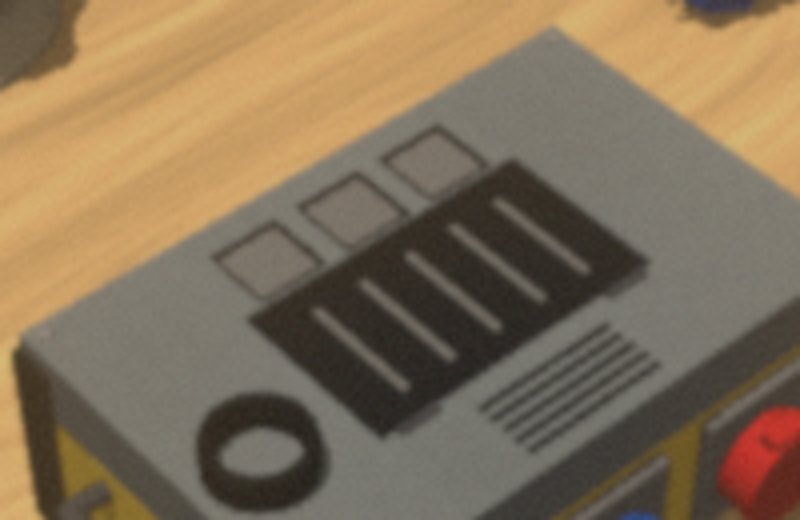

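View pics/b.png

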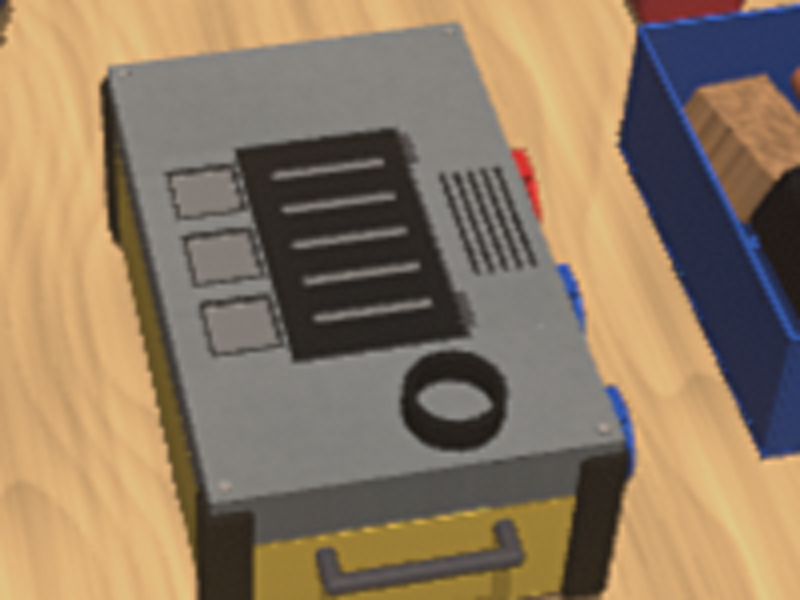

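Both crops are clear; I have the square centres and lid corners in each. Triangulating.

```bash
cat > h.py <<'E'
import numpy as np, cv2
from rig import sense, eyes
from scipy.spatial.transform import Rotation as R
def P(n):
    c=eyes.calibration(n); T=np.linalg.inv(c["cam_to_world"])
    return np.array([[c["fx"],0,c["cx"]],[0,c["fy"],c["cy"]],[0,0,1]])@T[:3]
def tool():
    s=sense(); q=s["ee_rot"]; return s["eef_pos"],R.from_quat([*q[1:],q[0]]).as_matrix()
def fit(box,w):  # planar yaw+xyz fit
    b=np.array(box,float);w=np.array(w);bc,wc=b.mean(0),w.mean(0)
    H=(b-bc)[:,:2].T@(w-wc)[:,:2]; yaw=np.arctan2(H[0,1]-H[1,0],H[0,0]+H[1,1])
    Rz=R.from_euler('z',yaw).as_matrix(); return yaw,wc-Rz@bc,Rz
E
python3 - <<'E'
from h import *
a=np.array([(268,261),(354,211),(435,163),(250,318),(515,160),(648,265),(382,437),(20,340),(555,30)],float)/4+[235-.4,170-.4]
b=np.array([(242,325),(224,257),(206,191),(295,360),(238,150),(398,130),(468,335),(210,510),(108,70)],float)/4+[250-.4,180-.4]
X=cv2.triangulatePoints(P("scene"),P("side"),a.T,b.T); X=(X[:3]/X[3]).T
box=[(-87.5,-65,168),(-87.5,0,168),(-87.5,65,168),(-60,-105,170),(-60,105,170),(60,105,170),(60,-105,170),(-135,-210,170),(-135,210,170)]
print(X.round(1)); yaw,t,Rz=fit(box,X); print(yaw,t)
print((X-(np.array(box)@Rz.T+t)).round(1))
for p in [box[0],box[1],box[2],(-15,-55,160),(-15,0,160),(-15,55,160)]: print((Rz@p+t).round(1))
p,Rt=tool(); print(p,Rt.round(3))
E
```

```text
[[ 515.1  -67.   171.5]
 [ 516.    -1.3  170.5]
 [ 516.4   64.1  170.5]
 [ 543.1 -103.6  170.4]
 [ 547.1  102.1  170.1]
 [ 664.5   98.3  170.7]
 [ 660.8 -105.8  170.6]
 [ 464.8 -210.   164.3]
 [ 470.7  210.5  166. ]]
-0.016265442854970842 [ 6.03430744e+02 -2.36607493e+00  6.06417592e-02]
[[ 0.2 -1.1  3.4]
 [ 0.  -0.3  2.5]
 [-0.6  0.1  2.4]
 [ 1.4  2.8  0.3]
 [ 1.9 -1.5  0.1]
 [-0.6 -3.4  0.7]
 [-0.9  2.5  0.5]
 [-0.2  0.1 -5.8]
 [-1.1  0.7 -4.1]]
[514.9 -65.9 168.1]
[515.9  -0.9 168.1]
[517.   64.  168.1]
[587.5 -57.1 160.1]
[588.4  -2.1 160.1]
[589.3  52.9 160.1]
[132.25857068 507.85263217 241.7880488 ] [[-0.968  0.252 -0.001]
 [ 0.252  0.968 -0.001]
 [ 0.    -0.001 -1.   ]]
```

```bash
python3 -m jog '[[0,0,0,0,0,-0.12,0],[0,0,0,0,0,-0.12,0],[-0.03,-0.0335,0,0,0,0,0],[-0.03,-0.0335,0,0,0,0,0],[-0.03,-0.0335,0,0,0,0,0]]' 20
python3 -m jog '[[-0.03,-0.0335,0,0,0,0,0],[-0.03,-0.0335,0,0,0,0,0],[-0.03,-0.0335,0,0,0,0,0],[-0.03,-0.0335,0,0,0,0,0],[-0.03,-0.0335,0,0,0,0,0]]'
cat >> h.py <<'E'
def boxpose():
    p,Rt=tool(); c=R.from_euler('z',-.01627).as_matrix()
    print("box xyz",(c.T@(p-[603.4,-2.4,0])).round(1),"rot in box",(c.T@Rt).round(3).tolist(),"F",sense()["force"].round(2))
E
python3 -c "from h import *;boxpose()"
```

```text
time_s: 0.6
eef_pos: [221.3, 404.9, 242.0]
ee_rot: [-0.0, 0.007, 1.0, -0.0]
force: [0.1, 0.9, 0.0]
grip_width: 0.139
grip_force: 0.0
time_s: 1.1
eef_pos: [369.1, 234.9, 242.2]
ee_rot: [-0.0, 0.007, 1.0, 0.0]
force: [0.9, 1.1, -0.3]
grip_width: 0.004
grip_force: 0.0
box xyz [-238.1  233.5  242.2] rot in box [[-1.0, -0.001, -0.0], [-0.001, 1.0, 0.0], [0.0, 0.0, -1.0]] F [ 0.93  1.11 -0.27]
```

```bash
python3 -m jog '[[-0.03,-0.0335,0,0,0,0,0],[-0.03,-0.0335,0,0,0,0,0],[-0.03,-0.0335,0,0,0,0,0],[-0.03,-0.0335,0,0,0,0,0],[-0.02,-0.02,0,0,0,0,0]]' >/dev/null
python3 -m jog '[[0,0,0,0,0,0,0],[0,0,0,0,0,0,0]]'
python3 - <<'E'
from h import *
boxpose(); im=eyes.capture("wrist"); cv2.imwrite("pics/w1.png",im[:,:,::-1])
c=eyes.calibration("wrist"); p,Rt=tool(); M=c["mount"]; B=R.from_euler('z',-.01627).as_matrix()
def proj(b):
    w=B@np.array(b,float)+[603.4,-2.4,0]; t=Rt.T@(w-p); q=M[:3,:3].T@(t-M[:3,3])
    th=np.arctan2(np.hypot(q[0],q[1]),q[2]); ph=np.arctan2(q[1],q[0]); return (c["cx"]+c["fx"]*th*np.cos(ph),c["cy"]+c["fx"]*th*np.sin(ph))
im=im[:,:,::-1].copy()
for b in [(-87.5+i,y+j,170) for y in(-65,0,65) for i in(-23,23) for j in (-23,23)]+[(-60,105,170),(-60,-105,170),(-135,210,170),(-135,-210,170)]: cv2.circle(im,tuple(int(round(v)) for v in proj(b)),2,(0,0,255),-1)
cv2.imwrite("pics/w1o.png",im)
E
```

```text
time_s: 1.8
eef_pos: [505.8, 80.4, 241.8]
ee_rot: [-0.001, 0.008, 1.0, 0.0]
force: [-0.3, -0.1, -1.0]
grip_width: 0.001
grip_force: 0.0
box xyz [-98.9  81.2 241.8] rot in box [[-1.0, -0.001, -0.001], [-0.001, 1.0, 0.0], [0.001, 0.0, -1.0]] F [-0.28 -0.09 -0.96]
```

View pics/w1o.png

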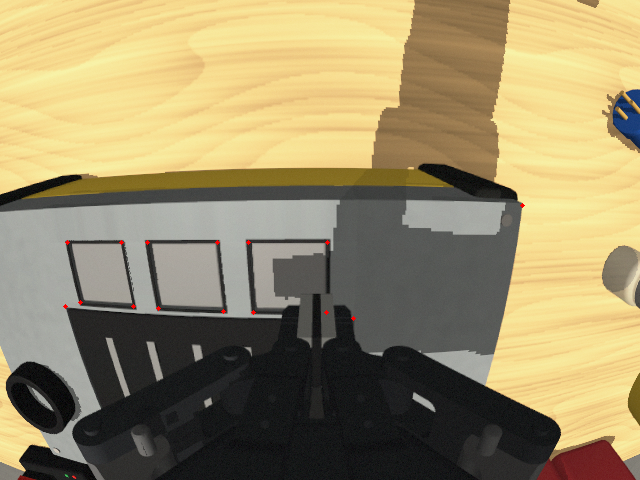

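The wrist view shows the three squares at (100,273), (187,276) and (290,277). The projected corners fall within a pixel or two of their openings, so the box pose is confirmed. I'll move over the +y square and descend.

```bash
python3 -m jog '[[-0.0114,-0.0162,0,0,0,0,0],[0,0,0.025,0,0,0,0],[0,0,0.025,0,0,0,0],[0,0,0.004,0,0,0,0],[0,0,0,0,0,0,0]]'
python3 -m jog '[[0,0,0.002,0,0,0,0],[0,0,0.002,0,0,0,0],[0,0,0.0,0,0,0,0]]'; python3 -c "from h import *;boxpose()"
```

```text
time_s: 2.35
eef_pos: [516.8, 64.8, 188.5]
ee_rot: [-0.0, 0.007, 1.0, 0.0]
force: [-0.4, -0.1, -0.7]
grip_width: -0.005
grip_force: 0.0
time_s: 2.65
eef_pos: [517.3, 64.2, 184.7]
ee_rot: [0.0, 0.007, 1.0, -0.0]
force: [0.4, -0.2, -0.5]
grip_width: 0.0
grip_force: 0.0
box xyz [-87.2  65.2 184.7] rot in box [[-1.0, -0.002, 0.001], [-0.002, 1.0, -0.0], [-0.001, -0.0, -1.0]] F [ 0.41 -0.17 -0.47]
```

```bash
for i in 1 2 3; do python3 -m jog '[[0,0,0.001,0,0,0,0],[0,0,0.001,0,0,0,0],[0,0,0,0,0,0,0]]' | egrep 'pos|force: \['; done
```

```text
eef_pos: [517.2, 64.1, 182.2]
force: [1.1, 0.2, -0.1]
eef_pos: [517.1, 64.1, 180.1]
force: [-0.8, 0.1, 1.2]
eef_pos: [517.3, 64.1, 179.0]
force: [-1.8, 0.2, 6.8]
```

At z = 179 the force reaches 6.8 N with no travel, so this square is a dead plug. Next, the middle one.

```bash
python3 -m jog '[[0,0,-0.012,0,0,0,0],[0,-0.035,0,0,0,0,0],[0,-0.03,0,0,0,0,0],[0,0,0.007,0,0,0,0],[0,0,0,0,0,0,0]]'|egrep 'pos|force: \['; python3 -c "from h import *;boxpose()"
for i in 1 2 3; do python3 -m jog '[[0,0,0.001,0,0,0,0],[0,0,0.001,0,0,0,0],[0,0,0,0,0,0,0]]' | egrep 'pos|force: \['; done
```

```text
eef_pos: [516.0, -0.9, 182.9]
force: [0.3, -0.3, 0.5]
box xyz [-87.4   0.  182.9] rot in box [[-1.0, -0.0, -0.001], [-0.0, 1.0, 0.0], [0.001, 0.0, -1.0]] F [ 0.33 -0.32  0.54]
eef_pos: [516.2, -0.2, 181.3]
force: [-0.8, 0.6, -1.1]
eef_pos: [516.2, -0.8, 179.2]
force: [-0.9, -0.5, 0.2]
eef_pos: [516.3, -0.9, 177.4]
force: [-0.5, -0.1, 2.1]
```

This one gives: 1.6 mm of travel at 2.1 N. I'll press on.

```bash
for i in 1 2; do python3 -m jog '[[0,0,0.001,0,0,0,0],[0,0,0.001,0,0,0,0],[0,0,0,0,0,0,0]]' | egrep 'pos|force: \['; done
```

```text
eef_pos: [516.3, -0.9, 175.2]
force: [-0.8, 0.5, 3.0]
eef_pos: [516.3, -0.9, 173.3]
force: [-0.8, 0.5, 3.5]
```

5.7 mm pressed. Lift and back away from the lid's swing.

```bash
python3 -m jog '[[0,0,-0.012,0,0,0,0],[0.03,0,-0.01,0,0,0,0],[0.04,0,-0.01,0,0,0,0],[0.02,0,-0.03,0,0,0,0],[0,0,-0.03,0,0,0,0]]'|egrep 'pos|force: \['
for i in 1 2 3 4; do python3 -m jog '[[0,0,0,0,0,0,0],[0,0,0,0,0,0,0],[0,0,0,0,0,0,0],[0,0,0,0,0,0,0],[0,0,0,0,0,0,0]]' >/dev/null; done
python3 - <<'E'
from h import *
boxpose(); print(sense()["time_s"])
a=eyes.capture("wrist"); b=eyes.capture("scene"); s=eyes.capture("side")
for n,i in(("w2",a),("s2",b),("d2",s)): cv2.imwrite(f"pics/{n}.png",i[:,:,::-1])
r=lambda x:cv2.resize(x,(400,300),interpolation=cv2.INTER_CUBIC)
cv2.imwrite("pics/m2.png",np.vstack([np.hstack([r(b[170:320,235:435]),r(s[180:330,250:450])]),np.hstack([r(a),r(a[150:400,140:473])])])[:,:,::-1])
E
```

```text
eef_pos: [424.0, 0.7, 266.6]
force: [1.8, -0.7, 0.3]
box xyz [-177.2   -0.   265.3] rot in box [[-1.0, -0.001, 0.0], [-0.001, 1.0, -0.0], [-0.0, -0.0, -1.0]] F [ 0.14 -0.37 -0.01]
8.05
```

View pics/m2.png

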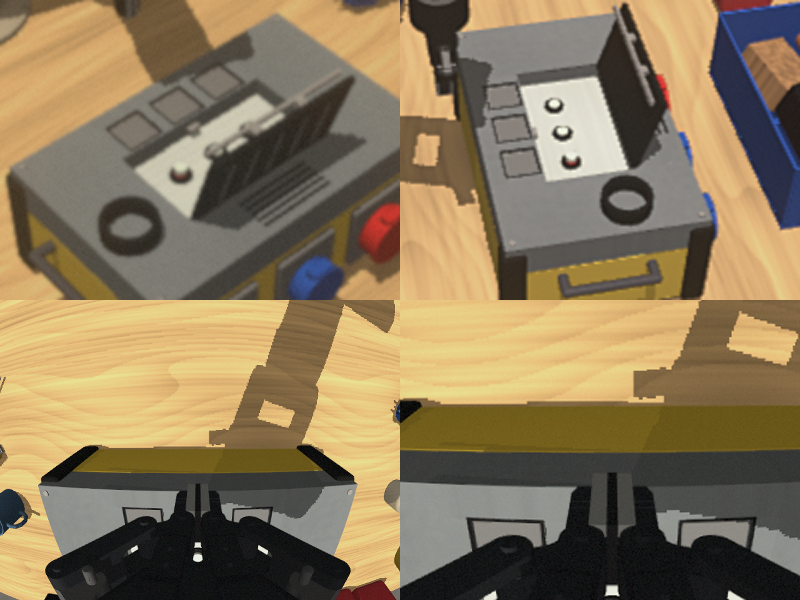

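The lid stands open. In the side view the -y button at (571,158) of the montage shows a red band and looks popped. I'll check that against the predicted positions, and view it enlarged.

```bash
python3 - <<'E'
from h import *
B=R.from_euler('z',-.01627).as_matrix(); out=[]
for n,f,(x0,y0) in (("scene","s2",(300,215)),("side","d2",(300,215))):
    M=P(n)
    for y in(-55,0,55):
        o=[]
        for z in(160,152):
            w=B@[-15,y,z]+[603.4,-2.4,0]; q=M@[*w,1]; o.append(((q[:2]/q[2]-[x0,y0])*8).round())
        print(n,y,"popped/in crop px",o)
    out.append(cv2.resize(cv2.imread(f"pics/{f}.png")[y0:y0+70,x0:x0+50],None,fx=8,fy=8,interpolation=cv2.INTER_CUBIC))
cv2.imwrite("pics/b2.png",np.hstack(out))
X=cv2.triangulatePoints(P("scene"),P("side"),np.array([[325-.3],[253.-.3]]),np.array([[335.5],[257.8]])); print((X[:3]/X[3]).T)
E
```

```text
scene -55 popped/in crop px [array([199., 308.]), array([199., 327.])]
scene 0 popped/in crop px [array([343., 219.]), array([342., 238.])]
scene 55 popped/in crop px [array([481., 133.]), array([480., 152.])]
side -55 popped/in crop px [array([283., 334.]), array([282., 350.])]
side 0 popped/in crop px [array([249., 220.]), array([248., 236.])]
side 55 popped/in crop px [array([216., 111.]), array([216., 127.])]
[[586.81661702 -58.1951777  160.00500007]]
```

View pics/b2.png

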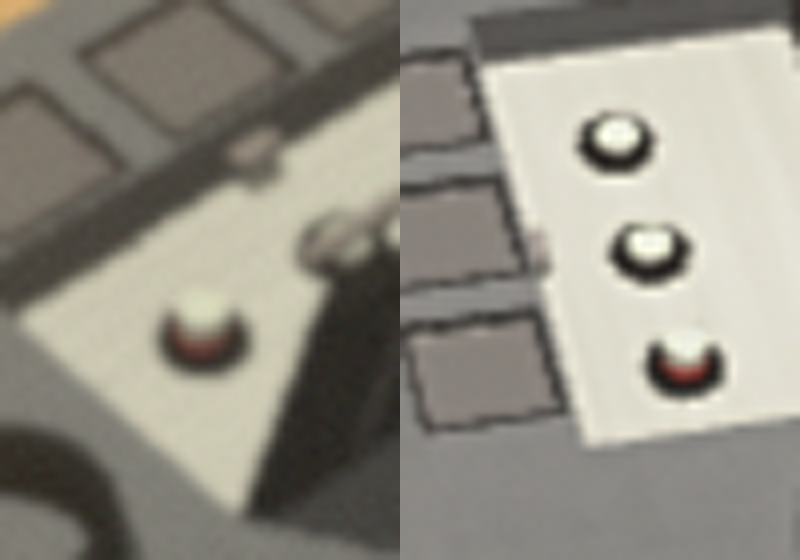

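The -y button is the popped one: it shows a red band and its top triangulates to z = 160. Moving over it.

```bash
python3 -m jog '[[-0.04,-0.014,0,0,0,0,0],[-0.04,-0.014,0,0,0,0,0],[-0.04,-0.014,0,0,0,0,0],[-0.03,-0.01,0,0,0,0,0],[-0.012,-0.003,0,0,0,0,0]]' |egrep 'pos|force: \['
python3 -m jog '[[0,0,0,0,0,0,0],[0,0,0.03,0,0,0,0],[0,0,0.02,0,0,0,0],[0,0,0,0,0,0,0]]' |egrep 'pos|force: \['
python3 -c "
from h import *
boxpose(); s=eyes.capture('side');b=eyes.capture('scene');cv2.imwrite('pics/d3.png',np.hstack([cv2.resize(i[140:310,250:450],(400,340)) for i in (s,b)])[:,:,::-1])"
```

```text
eef_pos: [589.2, -58.0, 264.1]
force: [-0.2, -0.4, 0.4]
eef_pos: [585.7, -56.3, 213.0]
force: [-0.2, 1.3, 0.5]
box xyz [-16.8 -54.2 213. ] rot in box [[-1.0, -0.002, -0.005], [-0.002, 1.0, 0.001], [0.005, 0.001, -1.0]] F [-0.17  1.31  0.55]
```

View pics/d3.png

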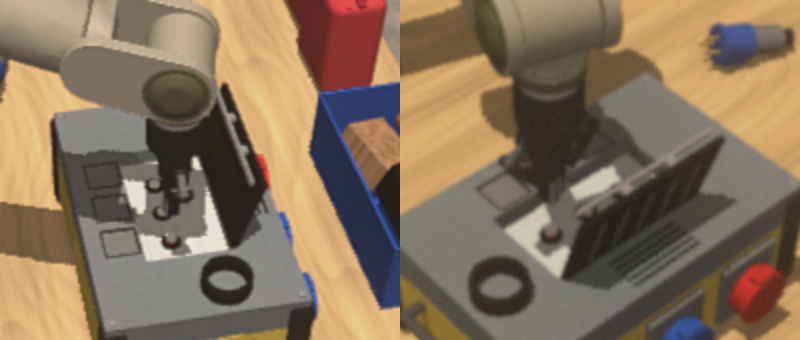

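The hand is clear of the lid and the tape, in line with the button at (171,240). Descending.

```bash
python3 -m jog '[[-0.001,-0.001,0.015,0,0,0,0],[0,0,0.015,0,0,0,0],[0,0,0.005,0,0,0,0],[0,0,0,0,0,0,0]]' |egrep 'pos|force: \['
python3 -c "from h import *;boxpose()"
for i in 1 2 3 4; do python3 -m jog '[[0,0,0.001,0,0,0,0],[0,0,0.001,0,0,0,0],[0,0,0,0,0,0,0]]' | egrep 'pos|force: \['; done
```

```text
eef_pos: [588.5, -57.9, 181.0]
force: [-0.5, 0.5, 0.8]
box xyz [-14.  -55.8 181. ] rot in box [[-1.0, -0.002, 0.001], [-0.002, 1.0, -0.0], [-0.001, -0.0, -1.0]] F [-0.45  0.51  0.83]
eef_pos: [588.5, -58.0, 178.7]
force: [-0.6, -0.4, 0.2]
eef_pos: [588.4, -57.9, 176.2]
force: [0.4, 0.9, 0.2]
eef_pos: [588.3, -57.9, 174.1]
force: [-0.4, -0.1, -0.1]
eef_pos: [588.4, -57.9, 172.1]
force: [0.1, -0.3, 0.3]
```

```bash
for i in 1 2 3 4; do python3 -m jog '[[0,0,0.001,0,0,0,0],[0,0,0.001,0,0,0,0],[0,0,0,0,0,0,0]]' | egrep 'pos|force: \['; done
```

```text
eef_pos: [588.5, -57.9, 170.3]
force: [0.5, 0.7, 0.8]
eef_pos: [588.5, -58.0, 168.3]
force: [-0.8, 0.1, 2.0]
eef_pos: [588.4, -58.0, 166.2]
force: [0.2, -0.4, 1.6]
eef_pos: [588.4, -58.0, 164.1]
force: [-0.3, 0.7, 1.1]
```

```bash
for i in 1 2; do python3 -m jog '[[0,0,0.0005,0,0,0,0],[0,0,0.0005,0,0,0,0],[0,0,0,0,0,0,0]]' | egrep 'pos|force: \['; done
```

```text
eef_pos: [588.4, -58.0, 163.2]
force: [-0.2, -0.1, 2.1]
eef_pos: [588.5, -58.0, 163.0]
force: [-3.1, 1.4, 8.6]
```

The end stop is felt at z = 163.0 (8.6 N), exactly the fully-in height. Retract and check.

```bash
python3 -m jog '[[0,0,-0.01,0,0,0,0],[0,0,-0.03,0,0,0,0],[0,0,-0.04,0,0,0,0],[0.02,0,-0.03,0,0,0,0],[0.04,0,0,0,0,0,0]]' >/dev/null
python3 -m jog '[[0.04,0,0,0,0,0,0],[0.04,0,0,0,0,0,0],[0.04,0,0,0,0,0,0],[0,0,0,0,0,0,0],[0,0,0,0,0,0,0]]'|egrep 'time|pos|force: \['
python3 -c "
from h import *
s=eyes.capture('side');b=eyes.capture('scene')
cv2.imwrite('pics/d4.png',np.hstack([cv2.resize(i,(400,560),interpolation=cv2.INTER_CUBIC) for i in (b[215:285,300:350],s[190:302,285:365])])[:,:,::-1])"
```

```text
time_s: 13.6
eef_pos: [408.5, -55.4, 272.9]
force: [-0.5, -0.6, -0.4]
```

View pics/d4.png

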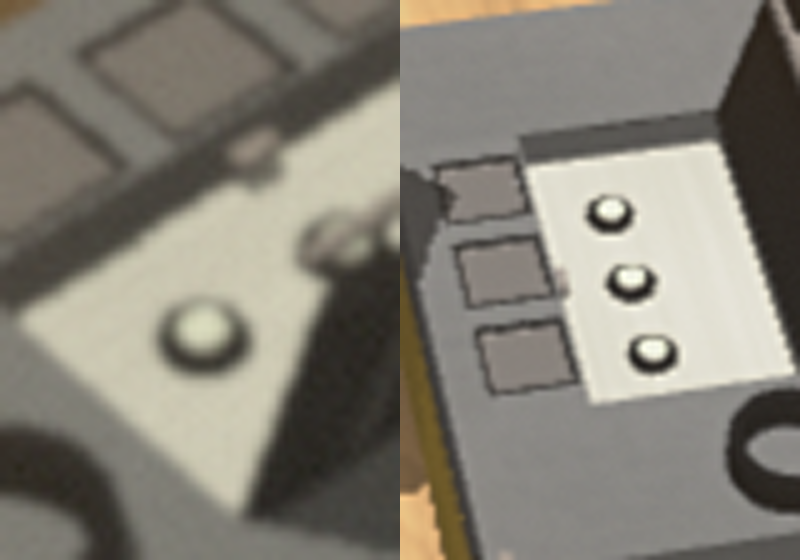

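All three buttons now look alike, with no red band showing (the pressed one is at (652,352)). The lid is open and the tape is in place.

```bash
python3 -c "from rig import finish_job; print(finish_job())"
```

```text
the job is handed in; nothing more can be done
None
```

The job is handed in: the middle square was the release and the lid sprang open and is still standing, the popped -y breaker button is pushed fully in, and the arm is clear of everything, after about 14 s with no more than about 9 N in any reading.

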